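# Snap the cap onto a drawer catch with the bench squeezer

### The job

Push the drawer catch gently along the feed bed of the bench squeezer, without lifting it off the bed, until it drops into the shallow pocket between the jaws. Then squeeze the squeezer's two handles together until the resistance peaks and gives and the cap is snapped flush onto the catch, and let the handles spring fully open again, leaving the finished catch seated in the pocket. Do the pressing with the squeezer, never with the fingers on the catch, and leave the other catch, the callipers and the pencil where they lie.

Things in the scene. Friction and masses are not known exactly. Their poses are not given: they have to be found in the camera images.
- squeezer: bench squeezer fixed to the bench: wooden base 232 x 104 mm, on it a steel plate whose top, the bed, is 28 mm above the bench. Origin: pivot axis of the handles, at bench level. z up; x points from the pivot to the feed end of the bed; jaws and pocket lie at +x, the two handles stick out along -x past the base; y to the left seen along x. Nothing of it is higher than 60 mm
- channel (a point): middle of the channel that leads straight along the squeezer's x to the pocket: at x = 117, y = -5.5 mm in the squeezer's frame, on the bed (28 mm above the bench). Its two low fences stand only 5 mm above the bed, from x = 72 to 162 mm, inner faces 37 mm apart
- pocket (a point): centre of the mouth of the pocket, level with the bed: at x = 48, y = -4.5 mm in the squeezer's frame. It is 42 mm long in x, 44 mm wide in y, 4 mm deep; only the catch's wooden body goes into it. A stop 14 mm above the bed ends it at x = 23.5 mm. The jaw noses, upright rollers of 16 mm diameter up to 54 mm above the bench, stand beside it, at x = 46 and y = +34.5 and -34.5 mm when open
- catch_center (a point): centre of the wooden body, 36 (x) x 34 (y) x 30 (z) mm, of the loose drawer catch standing in the channel, about 0.1 kg; axes nearly parallel to the squeezer's. Push on its flat +x face, towards the squeezer's -x; when it drops the point is 11 mm above the pocket point and within a few mm of it in x and y. Its steel cap, 30 x 5 x 20 mm, stands 6 mm off the +y side (outer face at y = 28 mm)
- cap (a joint): how far the cap is pressed on, m: 0 = 6 mm proud of the body (start), 0.006 = flush. It takes about 35 N between the jaws; the resistance peaks when it has moved about 2 mm, then gives and the cap jumps home and stays there
- handle_left (a joint): closing angle of the +y handle, rad: 0 = open (sprung, start), 0.165 = closed stop. Both handles move together. The jaws meet the catch's two sides at about 0.09, and the cap goes home at about 0.15
- handle_right (a joint): closing angle of the -y handle, always equal to the other
- grip_left (a point): middle of the wooden grip of the +y handle, 115 mm from the pivot, on the grip's centre line, 45 mm above the bench (nothing below it). The grip is a round bar of 14 mm diameter, about 80 mm long; open, the two grips measure 69 mm over their outer sides here, closed on the finished catch 35 mm. Each must be pressed inwards, along the squeezer's y, with about 3 N at first and about 17 N at the peak
- grip_right (a point): the same point on the -y handle
- finished_catch: another catch, already finished (cap flush), standing on the bench beside the squeezer, 36 x 39 x 30 mm; a bystander. Origin under the centre of its body
- callipers: steel callipers lying on the bench beside the squeezer, 83 x 143 x 13 mm; a bystander
- pencil: short yellow pencil lying on the bench beside the squeezer, 97 x 30 x 7 mm; a bystander
Not all that is in view belongs to the job. What is shaped like the part that bears catch_center but red or turquoise is not meant.

How it is judged (in metres and radians):
On the way, in this order (a step that is already met when the one before it is completed fails the run):
1. the catch has dropped into the pocket, its cap still proud (z of catch_center in the frame of pocket below 0.0125 m and horizontal distance between catch_center and pocket below 0.009 m and value of joint cap below 0.002 m), for 0.2 s.
2. the squeezer's handles are closed on the catch and the cap has snapped home (value of joint cap above 0.005 m and value of joint handle_left above 0.1 rad and z of catch_center in the frame of pocket below 0.0135 m and horizontal distance between catch_center and pocket below 0.009 m), for 0.1 s.
At the end, for the whole second after the job is handed in: The cap is flush (within 1 mm), the catch rests level in the pocket (within 9 mm of its centre, no more than 1.5 mm off its floor), and both handles have sprung open (under 0.02 rad) (value of joint cap above 0.005 m and value of joint each of handle_left, handle_right below 0.02 rad and z of catch_center in the frame of pocket below 0.0125 m and horizontal distance between catch_center and pocket below 0.009 m and linear speed of catch below 0.01 m/s); the robot touches nothing.
It fails at once if the catch is lifted more than 15 mm off the bed (z of catch_center in the frame of pocket above 0.03 m).
It fails at once if the fingers press on the catch with more than 25 N (contact force between the fingers and catch above 25 N).
It fails at once if the other catch, the callipers or the pencil is moved more than 25 mm (distance of any of finished_catch, callipers, pencil from where it was at the start of the episode above 0.025 m).
It also fails if it takes over 48 s, if anything falls off the work surface, if the arm or the gripper's body presses on something with over 40 N, if the wrist force passes 120 N, or if a joint passes its speed limit or range.

### The arm

A 6-joint arm with a two-finger parallel gripper is mounted at the origin on a cart in front of the work surface, level with it; the furniture and walls round the work are solid. World frame = base frame: x ahead of the robot, y to its left, z up, the work surface at z = 0. Lengths are in mm, angles in rad, forces in N, time in s.
With the tool pointing down it reaches from about 400 to 925 mm from the base axis. Payload 12.5 kg.
Tool frame: the origin (TCP) lies at the very end of the fingers, on their centre line; the grasp point (between the pads) lies grip_depth behind it (grip_depth is the distance from the TCP to the grasp point, in mm); z points along the fingers, y is the line along which they close (so a half turn about z gives the same grasp; the last joint's range is limited). The gripper opens to 95 mm and grips with 3 to 60 N. Pads are 20 mm wide; open, the fingers measure 119 mm over their backs; the gripper's body (75 mm by 180 mm) begins 59 mm behind the grasp point.
Start: joints at [-1.27, 0.491, 1.559, -0, 1.092, -0.106], TCP at [247.319, -574.003, 214.661] pointing down, gripper open.
Joint ranges: [-3.1, 3.1], [-0.84, 2.19], [0.05, 2.79], [-1.13, 4.28], [0.06, 2.93], [-2.69, 2.69]. Speed limits (rad/s): [2.22, 2.22, 2.79, 3.14, 3.14, 3.14].

### API

Orientations are given as [roll, pitch, yaw] about the fixed x, y, z axes, in that order (R = Rz(yaw) Ry(pitch) Rx(roll)).
In Python, from cell import state, read_camera, job_done, grip_depth gives the robot as it stands.
- The arm moves only by the tool drive_tool, never from a script. Its argument "targets" is a list of rows, each an object with "jaw": the opening, from 0 (shut) to 1 (fully open); "travel": the shift along the tool's x, y, z in m, a list of three; "twist": the turn about the tool's z in rad. In form: [{"jaw": jaw, "travel": [tx, ty, tz], "twist": twist}, ...]. A call has 1 to 8 rows; each row is the pose to reach, as a shift and turn from the pose commanded when the call began, along the tool's axes at that moment; what a row does not reach only later rows make up. A row lasts 1/12 s, in which the tool goes at most 41.7 mm and 7.16 degrees, less where a joint would pass 70% of its speed; a pose out of reach is approached as far as the arm can. A call with a gripper value outside its range is refused whole. The fingers move at their own pace and stop on an object; the grip force is fixed at half the most. Time passes only in rows, so rows that repeat a pose let the fingers close. It gives the time, the measured TCP pose, the force, the opening and the grip force at its end, in the units of the state.
- state(): the state, without advancing time (a new reading comes with each control period).
- read_camera(name): name is "scene" or "top" or "wrist"; returns a dict with "frame" (384x512x3 uint8, red, green, blue), "fx", "fy", "cx", "cy" (pixels), "k1" (the pictures are not rectified: a ray, as slopes to the right and down, at radius r is drawn at 1 + k1 r^2 times it, then the intrinsics apply), "R" (3x3) and "t" (3): a world point X has camera coordinates R X + t. Camera axes: x right, y down, z forward; pixel columns grow to the right and rows downward; lengths in mm; the calibration is good to about 2 mm. A picture is of the moment at which its call begins. There is no depth.
- job_done(): hands the job in; it is judged then, once.
The state is a dict: "t": time; "joints": joint angles; "qvel": joint speeds; "tau": joint torques, N m; "eef_pos": TCP position; "tcp_rot": TCP orientation; "ft_force": force on the tool from outside, world axes, zero at the start; "moment": the same for the moment, N m; "opening": opening from 0.0 (shut) to 1.0 (fully open); "grip_force": force on a finger pad.
Only numpy, scipy, OpenCV 4.12 (cv2) and the standard library are available. Lean on these libraries where they do the work, as an engineer would, in place of code of your own. Each camera call takes 0.05 s, during which the arm holds its last target. There are 200 camera calls.

## Working session

There is one attempt and no reset: what is moved stays moved. The work goes in short steps, Python scripts to look and compute and a tool call to move; the robot and the scene stay as the last step left them, time stands still between calls to the robot, and variables do not carry over. Pictures are saved under pics/ and viewed, at most 10 in all, crops included, and the job is handed in when it is done.

Besides the shell and the picture viewer there is one more tool, called as name(argument=value, ...), one argument or row to a line, values as JSON. drive_tool: Moves the arm, as the interface text tells. Its arguments: {"type":"object","properties":{"targets":{"type":"array"}},"required":["targets"]}

```bash
mkdir -p pics; ls; python3 - <<'E'
from cell import *
import cv2,numpy as np
print(grip_depth, state())
for n in ("top","scene"):
    c=read_camera(n); cv2.imwrite(f"pics/{n}0.png",cv2.cvtColor(c["frame"],cv2.COLOR_RGB2BGR))
    print(n,{k:(np.round(v,3).tolist()) for k,v in c.items() if k!="frame"})
E
```

```text
pics
18.8 {'t': 0.0, 'joints': array([-1.26960504e+00,  4.91552271e-01,  1.55944162e+00,  1.54921246e-05,
        1.09171927e+00, -1.05620064e-01]), 'qvel': array([-0.00131206, -0.00015013, -0.00185478,  0.00274957,  0.00120728,
       -0.00060897]), 'tau': array([ 1.45125647e-03, -6.12651014e+01, -2.58175439e+01,  6.92980131e-02,
        4.83199744e-02, -9.55431301e-05]), 'eef_pos': array([ 247.24151739, -573.75109812,  214.06897769]), 'tcp_rot': array([-3.14047983e+00, -1.31792513e-04,  4.06804128e-01]), 'ft_force': array([-0.19079775,  0.41649366,  0.16846032]), 'moment': array([0.07900777, 0.0204212 , 0.01342943]), 'grip_force': 0.0, 'opening': 0.9999049270963679}
top {'fx': 359.498, 'fy': 359.498, 'cx': 253.898, 'cy': 192.086, 'k1': 0.035, 'R': [[0.068, -0.998, 0.004], [-0.968, -0.067, -0.24], [0.239, 0.013, -0.971]], 't': [-104.217, 588.745, 836.017]}
scene {'fx': 394.765, 'fy': 394.765, 'cx': 256.222, 'cy': 192.039, 'k1': 0.009, 'R': [[-0.881, -0.474, 0.002], [-0.272, 0.502, -0.821], [0.388, -0.723, -0.571]], 't': [497.132, 258.555, 834.413]}
```

View pics/top0.png

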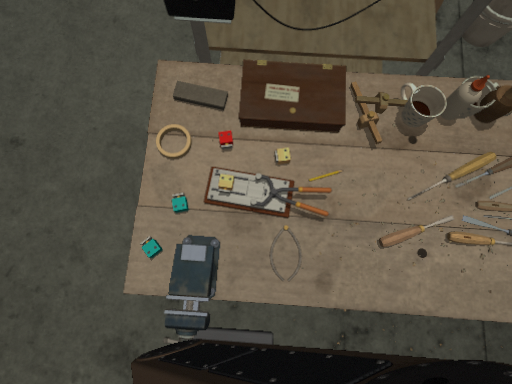

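View pics/scene0.png

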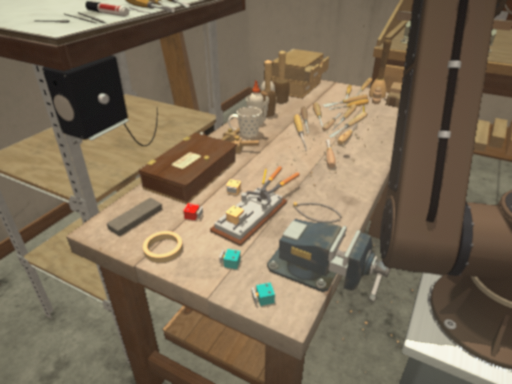

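Top view: the squeezer lies at about (208–292, 168–216), with its feed end to the left and its orange handles to the right. The candidate catches are:
- yellow on the bed at (226,183)
- yellow on the bench at (283,155), the finished bystander
- red at (226,139)
- turquoise at (180,204) and (151,248)

The yellow one on the bed fits, because it stands in the channel with its cap proud. I'll confirm that in a crop.

```bash
cat > h.py <<'E'
from cell import *
import cv2,numpy as np
def K(c): return np.array([[c["fx"],0,c["cx"]],[0,c["fy"],c["cy"]],[0,0,1]]),np.array([c["k1"],0,0,0,0.])
def ray(c,px,z):
    k,d=K(c); R=np.array(c["R"]); t=np.array(c["t"])
    u=cv2.undistortPoints(np.array(px,float).reshape(-1,1,2),k,d).reshape(-1,2)
    D=np.c_[u,np.ones(len(u))]@R; C=-R.T@t
    return C+D*((np.broadcast_to(z,len(u))-C[2])/D[:,2])[:,None]
def proj(c,P):
    k,d=K(c); return cv2.projectPoints(np.array(P,float).reshape(-1,1,3),cv2.Rodrigues(np.array(c["R"]))[0],np.array(c["t"],float),k,d)[0].reshape(-1,2)
E
python3 - <<'E'
from h import *
a=cv2.imread("pics/top0.png")[140:240,195:345]
cv2.imwrite("pics/crop1.png",cv2.resize(a,None,fx=5.3,fy=5.3,interpolation=cv2.INTER_CUBIC))
E
```

```text
(no output)
```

View pics/crop1.png

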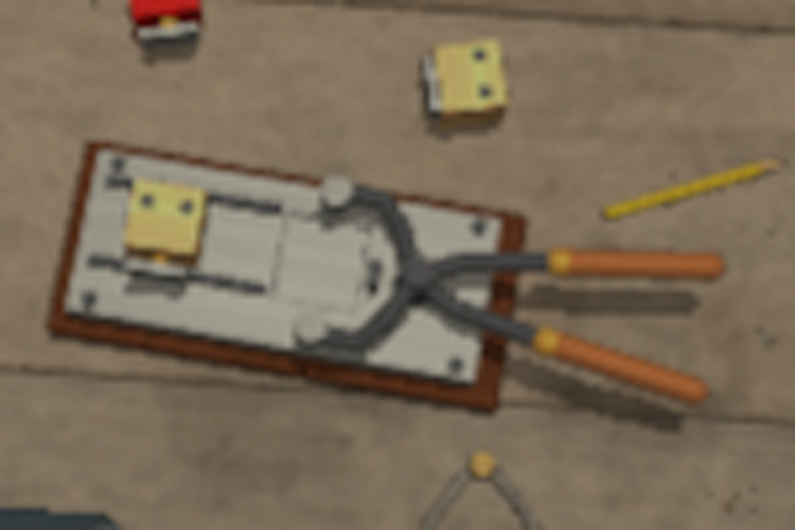

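The crop confirms it: the yellow catch on the bed, at about (226,181) in the full picture, has its cap proud on the image-down side, which is +y. The roller noses are at crop (337,190) and (311,330). The grip middles are at about (640,264) and (627,367).

```bash
cat >> h.py <<'E'
def fit(L,W):
    # planar rigid fit local->world
    L=np.array(L,float);W=np.array(W,float)[:,:2]
    l=L-L.mean(0);w=W-W.mean(0)
    a=np.arctan2((l[:,0]*w[:,1]-l[:,1]*w[:,0]).sum(),(l*w).sum())
    R=np.array([[np.cos(a),-np.sin(a)],[np.sin(a),np.cos(a)]])
    o=W.mean(0)-R@L.mean(0)
    return a,o,W-(L@R.T+o)
E
python3 - <<'E'
from h import *
c=read_camera("top")
f=lambda p:np.array(p)/5.3+[195,140]-.4
px=f([(337,188),(311,328),(642,264),(627,367)])
W=ray(c,px,[54,54,45,45])
L=[(46,-34.5),(46,34.5),(-111.7,-27.5),(-111.7,27.5)]
a,o,r=fit(L,W);print(a,o,r.round(1))
# plate corners
print(ray(c,f([(97,150),(500,220),(475,383),(68,312)]),28).round(1))
print("catch top corners",ray(c,f([(133,180),(208,187),(203,257),(126,248)]),58).round(1))
R=np.array([[np.cos(a),-np.sin(a)],[np.sin(a),np.cos(a)]])
for n,p,z in (("plate",f([(97,150),(500,220),(475,383),(68,312)]),28),("catch",f([(133,180),(208,187),(203,257),(126,248)]),58)):
    print(n,((ray(c,p,z)[:,:2]-o)@R).round(1))
print("others",ray(c,f([(468,80),(610,213),(770,165),(483,462)]),[30,5,5,5]).round(0))
w=read_camera("wrist");print(w["R"],w["t"],state()["tcp_rot"])
E
```

```text
1.4644295219136412 [ 605.0557452  -111.11595607] [[ 1.  -2.1]
 [-1.5 -1.5]
 [-1.   1.8]
 [ 1.5  1.8]]
[[ 664.6   51.9   28. ]
 [ 642.  -154.1   28. ]
 [ 557.7 -145.6   28. ]
 [ 579.5   58.2   28. ]]
catch top corners [[641.2  28.8  58. ]
 [640.2  -8.1  58. ]
 [604.7  -8.6  58. ]
 [606.6  29.   58. ]]
plate [[168.4 -41.9]
 [-38.8 -41.3]
 [-39.3  43.4]
 [165.7  43.3]]
catch [[142.9 -21.1]
 [106.1 -24. ]
 [101.9  11.2]
 [139.5  13.3]]
others [[ 715. -134.   30.]
 [ 656. -213.    5.]
 [ 688. -295.    5.]
 [ 522. -153.    5.]]
[[ 3.94831322e-01 -9.18753295e-01 -7.81061913e-04]
 [-8.91871084e-01 -3.83482644e-01  2.39806236e-01]
 [-2.20622293e-01 -9.39864065e-02 -9.70820457e-01]] [-625.10697163  -26.60400108  389.04383198] [-3.14093482e+00 -7.01660505e-05  4.06814021e-01]
```

drive_tool(
  targets=[
    {"jaw": 1,"travel": [0.512,-0.283,0],"twist": -1.057},
    {"jaw": 1,"travel": [0.512,-0.283,0],"twist": -1.057},
    {"jaw": 1,"travel": [0.512,-0.283,0],"twist": -1.057},
    {"jaw": 1,"travel": [0.512,-0.283,0],"twist": -1.057},
    {"jaw": 1,"travel": [0.512,-0.283,0],"twist": -1.057},
    {"jaw": 1,"travel": [0.512,-0.283,0],"twist": -1.057},
    {"jaw": 1,"travel": [0.512,-0.283,0],"twist": -1.057},
    {"jaw": 1,"travel": [0.512,-0.283,0],"twist": -1.057},
  ],
)

```text
t: 0.87
eef_pos: [452.3, -308.7, 214.7]
tcp_rot: [3.141, 0.0, 1.413]
ft_force: [1.4, -0.1, 0.0]
opening: 1.0
grip_force: 0.0
```

drive_tool(
  targets=[
    {"jaw": 0,"travel": [0.22,0.119,0],"twist": -0.055},
    {"jaw": 0,"travel": [0.22,0.119,0],"twist": -0.055},
    {"jaw": 0,"travel": [0.22,0.119,0],"twist": -0.055},
    {"jaw": 0,"travel": [0.22,0.119,0],"twist": -0.055},
    {"jaw": 0,"travel": [0.22,0.119,0],"twist": -0.055},
    {"jaw": 0,"travel": [0.22,0.119,0],"twist": -0.055},
    {"jaw": 0,"travel": [0.22,0.119,0],"twist": -0.055},
    {"jaw": 0,"travel": [0.22,0.119,0],"twist": -0.055},
  ],
)

```text
t: 1.53
eef_pos: [605.4, -111.0, 214.1]
tcp_rot: [-3.141, 0.0, 1.465]
ft_force: [-1.0, 0.5, -0.7]
opening: 0.494
grip_force: 0.0
```

```bash
python3 - <<'E'
from h import *
c=read_camera("wrist"); f=cv2.cvtColor(c["frame"],cv2.COLOR_RGB2BGR)
cv2.imwrite("pics/wr1.png",cv2.resize(f,(800,600),interpolation=cv2.INTER_CUBIC))
import pickle;pickle.dump(c,open("wr1.pkl","wb"))
s=state();print(s["eef_pos"],s["tcp_rot"],s["opening"],s["t"])
E
```

```text
[ 604.64723414 -112.28717133  214.15981107] [-3.14068053e+00  1.36985954e-04  1.46354667e+00] 0.45432042781749993 1.5833
```

View pics/wr1.png

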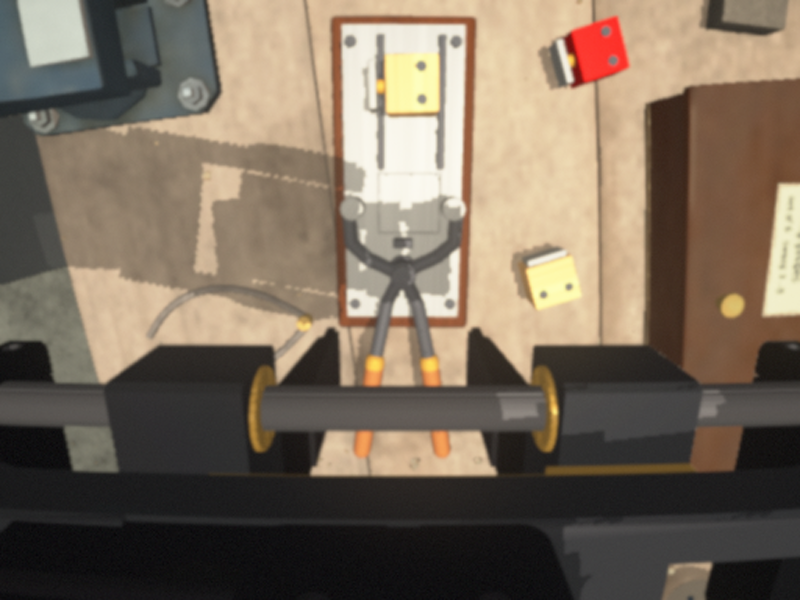

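Wrist view (800x600):
- The squeezer is upright in the picture. The noses are at (352,208) and (454,208), and the pocket outline spans (378–440, 173–232).
- The catch top spans (385–439, 53–114), with its cap on the left.
- The red decoy is at (597,50) and the finished catch at (552,278).

```bash
python3 - <<'E'
from h import *
import pickle;c=pickle.load(open("wr1.pkl","rb"))
f=lambda p:np.array(p)/1.5625-.2
W=ray(c,f([(352,208),(454,208),(378,173),(440,173),(440,232),(378,232),(372,366),(430,366)]),[54,54,28,28,28,28,45,45])
L=[(46,34.5),(46,-34.5),(69,17.5),(69,-26.5),(27,-26.5),(27,17.5)]
a,o,r=fit(L,W[:6]);print(a,o,r.round(1))
R=np.array([[np.cos(a),-np.sin(a)],[np.sin(a),np.cos(a)]])
q=lambda p,z:((ray(c,f(p),z)[:,:2]-o)@R).round(1)
print("catch",q([(385,53),(439,53),(440,115),(385,114)],58), q([(385,53),(439,53),(440,115),(385,114)],58).mean(0))
print("plate",q([(344,24),(474,24),(463,318),(344,318)],28))
print("ferrule",q([(374,366),(430,366)],45))
E
```

```text
1.4651470767216228 [ 604.89954352 -113.75761055] [[ 0.4  0.1]
 [-0.1  0.1]
 [-0.2  0.1]
 [ 0.   0. ]
 [ 0.7 -0.3]
 [-0.8 -0.1]]
catch [[142.8  11. ]
 [142.8 -22.7]
 [105.4 -23.8]
 [106.   11.3]] [124.25  -6.05]
plate [[168.4  39.7]
 [168.4 -48.3]
 [-39.  -45.9]
 [-38.9  45.1]]
ferrule [[-71.2  21.7]
 [-71.2 -20.2]]
```

drive_tool(
  targets=[
    {"jaw": 0,"travel": [0.168,0.006,0],"twist": 0},
    {"jaw": 0,"travel": [0.168,0.006,0],"twist": 0},
    {"jaw": 0,"travel": [0.168,0.006,0],"twist": 0},
    {"jaw": 0,"travel": [0.168,0.006,0],"twist": 0},
    {"jaw": 0,"travel": [0.168,0.006,0.14],"twist": 0},
    {"jaw": 0,"travel": [0.168,0.006,0.14],"twist": 0},
    {"jaw": 0,"travel": [0.168,0.006,0.14],"twist": 0},
    {"jaw": 0,"travel": [0.168,0.006,0.14],"twist": 0},
  ],
)

```text
t: 2.25
eef_pos: [626.2, 52.1, 69.6]
tcp_rot: [-3.135, 0.001, 1.46]
ft_force: [0.3, -0.4, -1.0]
opening: 0.005
grip_force: 0.0
```

```bash
cat >> h.py <<'E'
A=1.465;O=np.array([604.9,-113.8]);RS=np.array([[np.cos(A),-np.sin(A)],[np.sin(A),np.cos(A)]])
def S():
    s=state(); print("t",s["t"],"sq",((s["eef_pos"][:2]-O)@RS).round(1),"z",s["eef_pos"][2].round(1),"yaw",s["tcp_rot"][2].round(4),"Fsq",(s["ft_force"][:2]@RS).round(1),"Fz",s["ft_force"][2].round(1),"open",round(s["opening"],3),"grip",round(s["grip_force"],1))
E
python3 -c "from h import *;S()"
```

```text
t 2.25 sq [167.2  -3.7] z 69.6 yaw 1.4604 Fsq [-0.4 -0.3] Fz -1.0 open 0.005 grip 0.0
```

drive_tool(
  targets=[
    {"jaw": 0,"travel": [0,0.001,0.02],"twist": 0},
    {"jaw": 0,"travel": [0,0.001,0.036],"twist": 0},
    {"jaw": 0,"travel": [0,0.001,0.036],"twist": 0},
    {"jaw": 0,"travel": [0,0.001,0.036],"twist": 0},
  ],
)

```text
t: 2.58
eef_pos: [629.6, 52.0, 38.4]
tcp_rot: [-3.14, 0.0, 1.46]
ft_force: [0.8, -0.0, 0.7]
opening: 0.007
grip_force: 0.0
```

```bash
python3 -c "from h import *;S()"
```

```text
t 2.5833 sq [167.5  -7. ] z 38.4 yaw 1.4601 Fsq [ 0.  -0.8] Fz 0.7 open 0.007 grip 0.0
```

drive_tool(
  targets=[
    {"jaw": 0,"travel": [-0.007,0,0.001],"twist": -0.004},
    {"jaw": 0,"travel": [-0.011,0,0.001],"twist": -0.004},
    {"jaw": 0,"travel": [-0.014,0,0.001],"twist": -0.004},
    {"jaw": 0,"travel": [-0.017,0,0.001],"twist": -0.004},
    {"jaw": 0,"travel": [-0.02,0,0.001],"twist": -0.004},
    {"jaw": 0,"travel": [-0.024,0,0.001],"twist": -0.004},
    {"jaw": 0,"travel": [-0.028,0,0.001],"twist": -0.004},
    {"jaw": 0,"travel": [-0.032,0,0.001],"twist": -0.004},
  ],
)

```text
t: 3.25
eef_pos: [626.5, 21.2, 37.7]
tcp_rot: [3.141, 0.0, 1.466]
ft_force: [0.3, 0.2, 1.4]
opening: 0.005
grip_force: 0.6
```

```bash
python3 - <<'E'
from h import *
S()
c=read_camera("wrist"); f=cv2.cvtColor(c["frame"],cv2.COLOR_RGB2BGR)
cv2.imwrite("pics/wr2.png",cv2.resize(f,(800,600),interpolation=cv2.INTER_CUBIC))
E
```

```text
t 3.25 sq [136.6  -7.2] z 37.7 yaw 1.4659 Fsq [ 0.2 -0.3] Fz 1.4 open 0.005 grip 0.6
```

View pics/wr2.png

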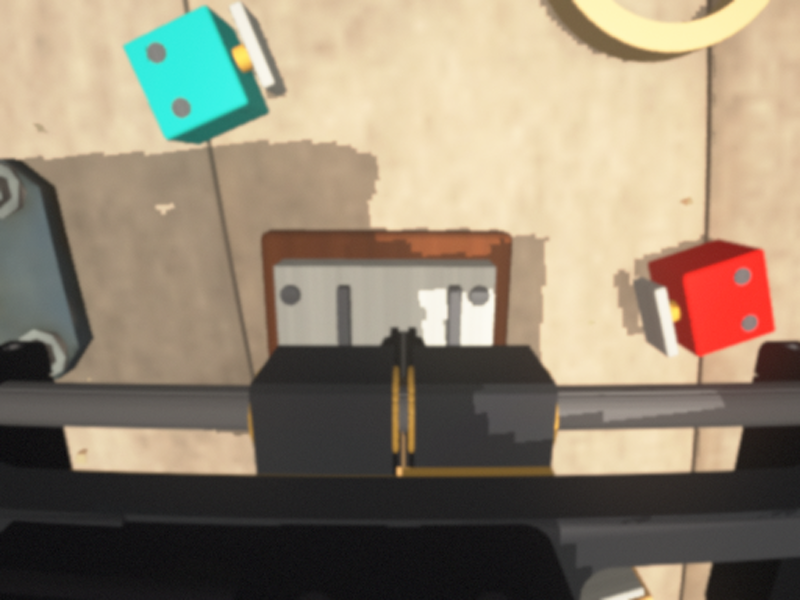

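The wrist view shows the fingers centred between the fences, at (345,310) and (452,310), with the catch hidden behind them. I'll track the catch numerically as a yellow blob in the top camera.

```bash
cat >> h.py <<'E'
def C(n="top",z=58,save=None):
    c=read_camera(n); f=c["frame"]; h=cv2.cvtColor(f,cv2.COLOR_RGB2HSV)
    m=((h[...,0]>18)&(h[...,0]<32)&(h[...,1]>90)&(h[...,2]>150)).astype(np.uint8)
    k,_,st,ce=cv2.connectedComponentsWithStats(m)
    for i in range(1,k):
        p=(ray(c,[ce[i]],z)[0,:2]-O)@RS
        if st[i,4]>20 and -20<p[0]<170 and abs(p[1])<60: print(n,"px",ce[i].round(1),"area",st[i,4],"bbox",st[i,:4],"sq",p.round(1))
    if save: cv2.imwrite(save,cv2.cvtColor(f,cv2.COLOR_RGB2BGR))
E
python3 -c "
from h import *
C();C('scene',45)"
```

```text
scene px [239.5 205.6] area 31 bbox [237 202   7   8] sq [ 89.7 -16. ]
```

drive_tool(
  targets=[
    {"jaw": 0,"travel": [-0.004,-0.001,0],"twist": 0},
    {"jaw": 0,"travel": [-0.008,-0.001,0],"twist": 0},
    {"jaw": 0,"travel": [-0.012,-0.001,0],"twist": 0},
    {"jaw": 0,"travel": [-0.016,-0.001,0],"twist": 0},
    {"jaw": 0,"travel": [-0.02,-0.001,0],"twist": 0},
    {"jaw": 0,"travel": [-0.024,-0.001,0],"twist": 0},
    {"jaw": 0,"travel": [-0.028,-0.001,0],"twist": 0},
    {"jaw": 0,"travel": [-0.032,-0.001,0],"twist": 0},
  ],
)

```text
t: 4.07
eef_pos: [622.2, -10.6, 37.7]
tcp_rot: [3.141, 0.0, 1.466]
ft_force: [0.3, 1.1, 0.3]
opening: 0.005
grip_force: 0.4
```

```bash
python3 -c "
from h import *
S();C('scene',45,'pics/s3.png')
f=cv2.imread('pics/s3.png')[160:260,190:320];cv2.imwrite('pics/s3c.png',cv2.resize(f,None,fx=6,fy=6,interpolation=cv2.INTER_CUBIC))"
```

```text
t 4.0667 sq [104.5  -6.3] z 37.7 yaw 1.4658 Fsq [ 1.1 -0.2] Fz 0.3 open 0.005 grip 0.4
scene px [246.9 199.9] area 36 bbox [244 196   8   9] sq [ 56.6 -15.1]
```

View pics/s3c.png

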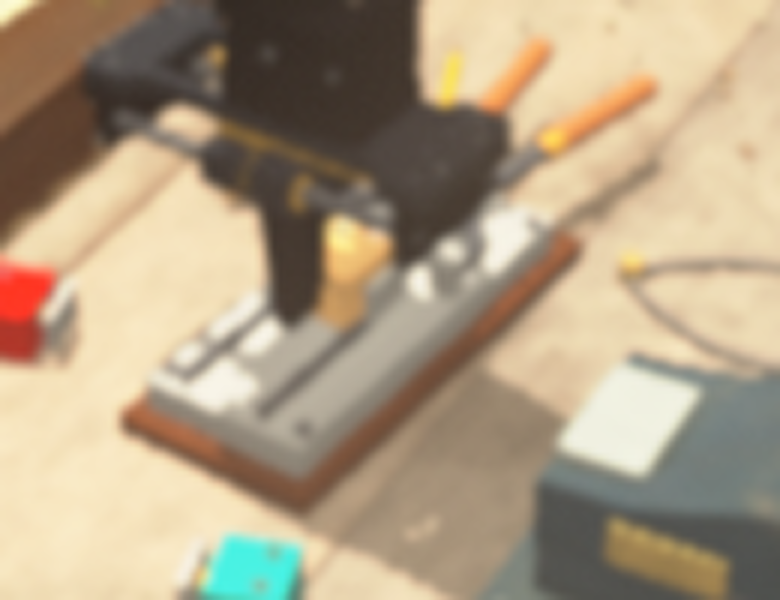

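The catch, at crop (350,270), is upright and moving ahead of the finger. I'll continue towards the pocket.

drive_tool(
  targets=[
    {"jaw": 0,"travel": [-0.004,0,0],"twist": 0},
    {"jaw": 0,"travel": [-0.008,0,0],"twist": 0},
    {"jaw": 0,"travel": [-0.012,0,0],"twist": 0},
    {"jaw": 0,"travel": [-0.016,0,0],"twist": 0},
    {"jaw": 0,"travel": [-0.019,0,0],"twist": 0},
    {"jaw": 0,"travel": [-0.022,0,0],"twist": 0},
    {"jaw": 0,"travel": [-0.0245,0,0],"twist": 0},
    {"jaw": 0,"travel": [-0.0265,0,0],"twist": 0},
  ],
)

```text
t: 4.78
eef_pos: [619.3, -36.8, 37.6]
tcp_rot: [-3.142, 0.0, 1.466]
ft_force: [0.3, 1.4, -0.1]
opening: 0.006
grip_force: 0.4
```

```bash
python3 -c "
from h import *
S();C('scene',45,'pics/s4.png')"
```

```text
t 4.7833 sq [78.1 -6.2] z 37.6 yaw 1.4656 Fsq [ 1.4 -0.2] Fz -0.1 open 0.006 grip 0.4
scene px [253.1 196.1] area 40 bbox [250 193   8   7] sq [ 32.  -11.1]
```

drive_tool(
  targets=[
    {"jaw": 0,"travel": [-0.001,0,0],"twist": 0},
    {"jaw": 0,"travel": [-0.002,0,0],"twist": 0},
    {"jaw": 0,"travel": [-0.002,0,0],"twist": 0},
  ],
)

```text
t: 5.08
eef_pos: [619.2, -38.6, 37.6]
tcp_rot: [3.141, 0.0, 1.466]
ft_force: [0.5, -0.0, -0.2]
opening: 0.002
grip_force: 0.0
```

```bash
python3 -c "
from h import *
S();C('scene',45,'pics/s4.png')"
```

```text
t 5.0833 sq [76.3 -6.3] z 37.6 yaw 1.4659 Fsq [ 0.  -0.5] Fz -0.2 open 0.002 grip 0.0
scene px [253.1 195.9] area 39 bbox [250 193   8   7] sq [ 31.1 -11.7]
```

Contact force fell to zero without the catch moving any further, so it seems to have dropped. I'll back off, rise and take a look.

drive_tool(
  targets=[
    {"jaw": 0,"travel": [0.008,0,0],"twist": 0},
    {"jaw": 0,"travel": [0.01,0,-0.04],"twist": 0},
    {"jaw": 0.2,"travel": [0.01,0,-0.08],"twist": 0},
    {"jaw": 1,"travel": [-0.02,-0.003,-0.12],"twist": 0},
    {"jaw": 1,"travel": [-0.076,-0.006,-0.15],"twist": 0},
    {"jaw": 1,"travel": [-0.076,-0.006,-0.15],"twist": 0},
    {"jaw": 1,"travel": [-0.076,-0.006,-0.15],"twist": 0},
    {"jaw": 1,"travel": [-0.076,-0.006,-0.15],"twist": 0},
  ],
)

```text
t: 5.8
eef_pos: [605.3, -113.9, 188.4]
tcp_rot: [3.14, 0.0, 1.464]
ft_force: [-0.5, -0.2, 0.1]
opening: 0.37
grip_force: 0.0
```

```bash
python3 -c "
from h import *
S();C('wrist',54,'pics/w5.png')
f=cv2.imread('pics/w5.png')[0:260,120:420];cv2.imwrite('pics/w5c.png',cv2.resize(f,None,fx=2.3,fy=2.3,interpolation=cv2.INTER_CUBIC))"
```

```text
t 5.8 sq [-0.1 -0.5] z 188.4 yaw 1.4639 Fsq [-0.2  0.5] Fz 0.1 open 0.37 grip 0.0
wrist px [248.4 129.3] area 151 bbox [238 113  27  30] sq [48.4  8.2]
wrist px [274.2 135.8] area 41 bbox [267 127  12  15] sq [ 42.1 -16.7]
```

View pics/w5c.png

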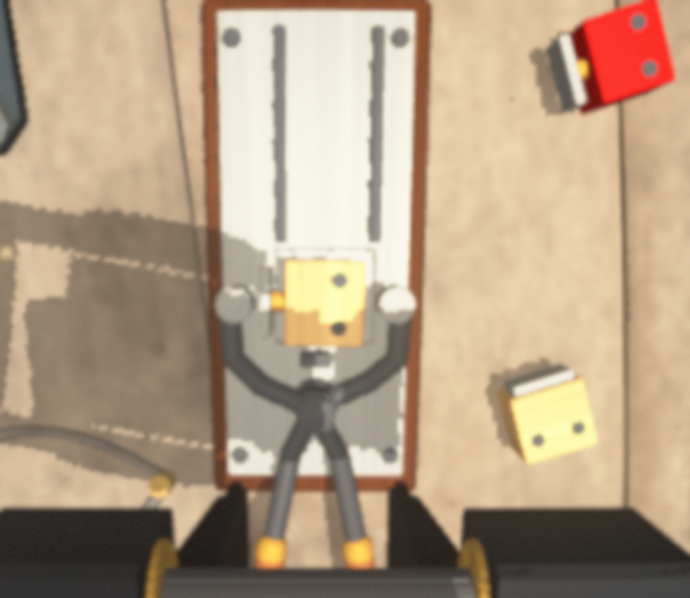

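In the crop the catch, at (285–364, 260–346), sits inside the pocket outline between the noses with its cap still proud. Next I check its position and height.

```bash
python3 -c "
from h import *
c=read_camera('wrist')
f=lambda p:np.array(p)/2.3+[120,0]-.3
for z in (54,58):
  p=((ray(c,f([(285,260),(364,260),(364,346),(285,346)]),z)[:,:2]-O)@RS);print(z,p.round(1).tolist(),p.mean(0).round(1))
print(((ray(c,f([(233,303),(397,303)]),54)[:,:2]-O)@RS).round(1), ((ray(c,f([(325,249)]),28)[:,:2]-O)@RS).round(1));S()"
```

```text
54 [[65.1, 13.3], [65.1, -19.4], [29.4, -19.9], [29.4, 13.7]] [47.2 -3.1]
58 [[65.1, 13.1], [65.1, -19.1], [29.9, -19.6], [29.9, 13.5]] [47.5 -3. ]
[[ 47.5  35.3]
 [ 47.5 -33.5]] [[69.7 -3.5]]
t 5.9 sq [1.4 0. ] z 186.8 yaw 1.466 Fsq [-0.5 -0.6] Fz 0.2 open 0.453 grip 0.0
```

Centre is about (47, −4), within the pocket's range, so it has dropped. Now over the grips with the jaw fully open.

drive_tool(
  targets=[
    {"jaw": 1,"travel": [-0.1135,0,0],"twist": 0},
    {"jaw": 1,"travel": [-0.1135,0,0],"twist": 0},
    {"jaw": 1,"travel": [-0.1135,0,0],"twist": 0},
    {"jaw": 1,"travel": [-0.1135,0,0.03],"twist": 0},
    {"jaw": 1,"travel": [-0.1135,0,0.06],"twist": 0},
    {"jaw": 1,"travel": [-0.1135,0,0.09],"twist": 0},
    {"jaw": 1,"travel": [-0.1135,0,0.1],"twist": 0},
    {"jaw": 1,"travel": [-0.1135,0,0.1],"twist": 0},
  ],
)

```text
t: 6.57
eef_pos: [592.4, -224.6, 84.4]
tcp_rot: [-3.136, -0.002, 1.467]
ft_force: [-0.6, -0.0, -0.7]
opening: 0.981
grip_force: 0.0
```

```bash
python3 -c "
from h import *
S()"
```

```text
t 6.5667 sq [-111.5    0.8] z 84.4 yaw 1.467 Fsq [-0.1  0.6] Fz -0.7 open 0.981 grip 0.0
```

drive_tool(
  targets=[
    {"jaw": 1,"travel": [0,0,0.02],"twist": 0},
    {"jaw": 1,"travel": [0,0,0.04],"twist": 0},
    {"jaw": 1,"travel": [0,0,0.061],"twist": 0},
    {"jaw": 1,"travel": [0,0,0.061],"twist": 0},
    {"jaw": 1,"travel": [0,0,0.061],"twist": 0},
  ],
)

```text
t: 6.98
eef_pos: [593.8, -225.8, 27.4]
tcp_rot: [-3.141, -0.0, 1.467]
ft_force: [-0.6, 0.3, 0.3]
opening: 1.0
grip_force: 0.0
```

```bash
python3 -c "
from h import *
S()"
```

```text
t 6.9833 sq [-112.6   -0.8] z 27.4 yaw 1.4666 Fsq [0.2 0.6] Fz 0.3 open 1.0 grip 0.0
```

drive_tool(
  targets=[
    {"jaw": 0.8,"travel": [0,0,0],"twist": 0},
    {"jaw": 0.7,"travel": [0,0,0],"twist": 0},
    {"jaw": 0.65,"travel": [0,0,0],"twist": 0},
    {"jaw": 0.6,"travel": [0,0,0],"twist": 0},
    {"jaw": 0.55,"travel": [0,0,0],"twist": 0},
    {"jaw": 0.5,"travel": [0,0,0],"twist": 0},
    {"jaw": 0.5,"travel": [0,0,0],"twist": 0},
    {"jaw": 0.5,"travel": [0,0,0],"twist": 0},
  ],
)

```text
t: 7.65
eef_pos: [592.2, -226.4, 26.7]
tcp_rot: [-3.139, -0.0, 1.466]
ft_force: [-8.4, -2.9, 2.7]
opening: 0.52
grip_force: 3.7
```

```bash
python3 -c "
from h import *
S()"
```

```text
t 7.65 sq [-113.3    0.8] z 26.7 yaw 1.4659 Fsq [-3.8  8.1] Fz 2.7 open 0.52 grip 3.7
```

Opening is 0.52 with an 8 N side force, so the grips' centre lies slightly to +y. I'll shift about 1.5 mm and keep squeezing.

drive_tool(
  targets=[
    {"jaw": 0.48,"travel": [0,-0.0015,0],"twist": 0},
    {"jaw": 0.45,"travel": [0,-0.0015,0],"twist": 0},
    {"jaw": 0.42,"travel": [0,-0.0015,0],"twist": 0},
    {"jaw": 0.39,"travel": [0,-0.0015,0],"twist": 0},
    {"jaw": 0.36,"travel": [0,-0.0015,0],"twist": 0},
    {"jaw": 0.33,"travel": [0,-0.0015,0],"twist": 0},
    {"jaw": 0.3,"travel": [0,-0.0015,0],"twist": 0},
    {"jaw": 0.3,"travel": [0,-0.0015,0],"twist": 0},
  ],
)

```text
t: 8.32
eef_pos: [592.0, -227.3, 26.8]
tcp_rot: [3.141, 0.001, 1.466]
ft_force: [-3.0, -8.9, -1.4]
opening: 0.307
grip_force: 26.8
```

```bash
python3 -c "
from h import *
S()"
```

```text
t 8.3167 sq [-114.3    0.9] z 26.8 yaw 1.4656 Fsq [-9.1  2.1] Fz -1.4 open 0.307 grip 26.8
```

drive_tool(
  targets=[
    {"jaw": 0.25,"travel": [0,-0.0015,0],"twist": 0},
    {"jaw": 0.25,"travel": [0,-0.0015,0],"twist": 0},
    {"jaw": 0.25,"travel": [0,-0.0015,0],"twist": 0},
  ],
)

```text
t: 8.57
eef_pos: [592.0, -227.4, 26.8]
tcp_rot: [3.137, 0.002, 1.465]
ft_force: [6.7, -7.7, -5.9]
opening: 0.302
grip_force: 30.0
```

```bash
python3 -c "
from h import *
S();C('top',54,'pics/t6.png')
f=cv2.imread('pics/t6.png')[150:230,195:315];cv2.imwrite('pics/t6c.png',cv2.resize(f,None,fx=6.5,fy=6.5,interpolation=cv2.INTER_CUBIC))"
```

```text
t 8.5667 sq [-114.3    0.9] z 26.8 yaw 1.4654 Fsq [-6.9 -7.5] Fz -5.9 open 0.302 grip 30.0
```

View pics/t6c.png

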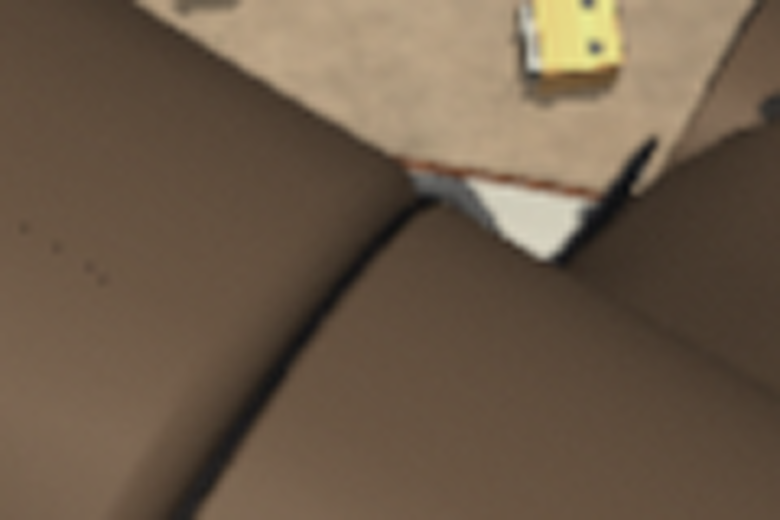

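The arm blocks the top view here. The squeeze has stalled hard at 0.302 with the full 30 N, past the expected snap, so I'll open slowly, lift and look.

drive_tool(
  targets=[
    {"jaw": 0.35,"travel": [0,-0.001,0],"twist": 0},
    {"jaw": 0.42,"travel": [0,-0.001,0],"twist": 0},
    {"jaw": 0.5,"travel": [0,-0.0005,0],"twist": 0},
    {"jaw": 0.6,"travel": [0,-0.0005,0],"twist": 0},
    {"jaw": 0.7,"travel": [0,0,0],"twist": 0},
    {"jaw": 0.8,"travel": [0,0,0],"twist": 0},
    {"jaw": 1,"travel": [0,0,0],"twist": 0},
    {"jaw": 1,"travel": [0,0,0],"twist": 0},
  ],
)

```text
t: 9.28
eef_pos: [590.8, -225.9, 26.9]
tcp_rot: [3.141, 0.0, 1.466]
ft_force: [-0.5, -0.2, -0.5]
opening: 0.783
grip_force: 0.0
```

drive_tool(
  targets=[
    {"jaw": 1,"travel": [0,0,0],"twist": 0},
    {"jaw": 1,"travel": [0,0,-0.03],"twist": 0},
    {"jaw": 1,"travel": [0,0,-0.07],"twist": 0},
    {"jaw": 1,"travel": [0,0,-0.11],"twist": 0},
    {"jaw": 1,"travel": [0.04,0,-0.15],"twist": 0},
    {"jaw": 1,"travel": [0.08,0,-0.16],"twist": 0},
    {"jaw": 1,"travel": [0.113,0,-0.16],"twist": 0},
    {"jaw": 1,"travel": [0.113,0,-0.16],"twist": 0},
  ],
)

```text
t: 9.95
eef_pos: [602.4, -108.8, 188.6]
tcp_rot: [3.14, -0.0, 1.469]
ft_force: [-0.5, 0.7, -0.4]
opening: 1.001
grip_force: 0.0
```

```bash
python3 -c "
from h import *
S();C('wrist',54,'pics/w7.png')
f=cv2.imread('pics/w7.png')[0:260,120:420];cv2.imwrite('pics/w7c.png',cv2.resize(f,None,fx=2.3,fy=2.3,interpolation=cv2.INTER_CUBIC))"
```

```text
t 9.95 sq [4.7 3. ] z 188.6 yaw 1.4686 Fsq [0.7 0.5] Fz -0.4 open 1.001 grip 0.0
wrist px [253.4 117.8] area 39 bbox [246 116  17   6] sq [64.2  7. ]
wrist px [261.5 137.3] area 142 bbox [246 129  35  14] sq [45.7 -0.9]
```

View pics/w7c.png

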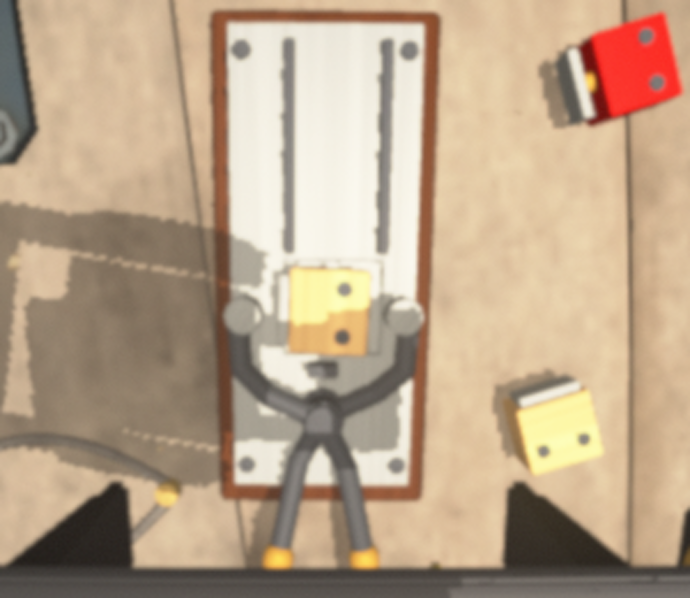

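The crop shows the cap flush against the body at (284,310) and the catch in the pocket. The noses are back at their open positions, (242,316) and (403,316), and the bystanders are where they were.

```bash
python3 -c "
from cell import *
print(job_done())"
```

```text
the job is handed in; nothing more can be done
None
```

The job is handed in, though no verdict came back: in the last picture the catch sits in the pocket with its cap snapped flush, the handles have sprung open, and the bystanders in view (the pencil was out of frame) are undisturbed.

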